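# Turn a hot-wire cutter's heat dial up four clicks and switch it on

### The job

With a fingertip, push the pointer of the red click-stop heat dial clockwise (seen from above) exactly four clicks on from where it stands now; push gently and do not grip it. Only then press the green start button fully down and let it come up again. Leave the glue bottle, the thread spool and the mug standing where they are.

Things in the scene. Friction and masses are not known exactly. Their poses are not given: they have to be found in the camera images.
- dialpod: Grey box with a black top, screwed to the bench, does not move: 150 by 150 mm, 60 mm high, the heat dial in the middle of its top. Origin: centre of its underside; z up; its -x side is its front, turned roughly towards the robot.
- startpod: Smaller grey box with a black top, screwed to the bench, does not move: 90 by 90 mm, 60 mm high, the green start button in the middle of its top. Origin: centre of its underside; z up.
- dial (a joint): Dial angle (rad), grows clockwise seen from above. Ten stops 20 degrees (0.349 rad) apart, first at 0 (pointer along the dialpod's +y), last at 3.14; at 1.57 the pointer is along its +x. Starts in the third stop (0.698). Leaving a stop takes 0.1 to 0.2 N m (up to about 7 N at 30 mm), less further on; some 0.7 of the way on (0.24 rad) the dial snaps by itself into the next stop and stays.
- dial_axis (a point): Point on the dial's axis, 17 mm above the top of its box. Dial: grey skirt disc 72 mm across, its top 6 mm above the panel; on it a red hub 20 mm across with one radial pointer bar 10 mm wide reaching 42 mm from the axis, on one side only; hub and bar top out 28 mm above the panel. A tick on the panel (47 to 57 mm from the axis) marks each stop.
- dial_tip (a point): Point in the pointer bar on its centre line, 38 mm from the dial axis, 17 mm above the panel; it turns with the dial, and the line from dial_axis to dial_tip is the pointer's direction. A white line on top of the bar marks it.
- start_top (a point): Centre of the top of the green start button, 32 mm across, 22 mm above the top of its box when released; it stands in a fixed black collar 48 mm across and 12 mm high.
- start (a joint): How far the start button is pressed down (m): 0 released, 0.006 fully down. A spring resists with 1.5 N at first and 5 N fully down, and pushes it up again.
- glue: Loose brown glue bottle with a white cap, upright, 54 mm across and 115 mm high; origin at the centre of its underside.
- spool: Loose wooden thread spool, upright, 44 mm across and 50 mm high; origin at the centre of its underside.
- mug: Loose blue mug, upright, 80 mm across and 95 mm high with a handle at its own +y; origin at the centre of its underside.
Mind the look-alikes: they are no part of the job. Leave any orange look-alike of the mug alone. Of the things shaped like the spool, the wooden one is meant.

How it is judged:
On the way, in this order (a step that is already met when the one before it is completed fails the run):
1. the dial rests four clicks clockwise of where it stood (value of joint dial between 2.007 and 2.182 rad and velocity of joint dial between -0.3 and 0.3 rad/s), for 0.3 s.
2. the start button is pressed fully down (value of joint start above 0.005 m), for 0.05 s.
At the end, for the whole second after the job is handed in: The dial rests four clicks (80 degrees, within a quarter click, so 2.007 to 2.182 rad) clockwise of its first stop, the start button has been pressed to at least 5 of its 6 mm after that and is up again, and glue, spool and mug stand upright within 20 mm of where they were (value of joint dial between 2.007 and 2.182 rad and value of joint start below 0.001 m and not (distance of glue from where it was at the start of the episode above 0.02 m) and not (distance of spool from where it was at the start of the episode above 0.02 m) and not (distance of mug from where it was at the start of the episode above 0.02 m) and angle between each of glue, spool, mug's own z axis and vertical below 0.1 rad); the robot touches nothing.
It fails at once if the start button is pressed while the dial is not four clicks on (value of joint start above 0.003 m and not (value of joint dial between 2.007 and 2.182 rad)).
It fails at once if the dial is gripped or forced: more than 25 N of fingers on it (contact force between the fingers and dial above 25 N).
It fails at once if the glue is pushed, lifted or carried away (more than 20 mm) (distance of glue from where it was at the start of the episode above 0.02 m).
It fails at once if the spool is pushed, lifted or carried away (more than 20 mm) (distance of spool from where it was at the start of the episode above 0.02 m).
It fails at once if the mug is pushed, lifted or carried away (more than 20 mm) (distance of mug from where it was at the start of the episode above 0.02 m).
It also fails if it takes over 58 s, if anything falls off the work surface, if the arm or the gripper's body presses on something with over 40 N, if the wrist force passes 120 N, or if a joint passes its speed limit or range.

### The arm

A 6-joint arm with a two-finger parallel gripper is mounted at the origin on the work surface. World frame = base frame: x ahead of the robot, y to its left, z up, the work surface at z = 0. Lengths are in m, angles in rad, forces in N, time in s.
With the tool pointing down it reaches from about 0.325 to 0.9 m from the base axis. Payload 6.1 kg.
Tool frame: the origin (TCP) lies midway between the tips of the shut fingers; the grasp point (between the pads) lies 19 mm behind it; z points along the fingers, y is the line along which they close (so a half turn about z gives the same grasp; the last joint's range is limited). The gripper opens to 85 mm and grips with 20 to 120 N. Pads are 22 mm wide; open, the fingers measure 114 mm over their backs; the gripper's body (76 mm by 85 mm) begins 54 mm behind the grasp point. The pads swing forward as they close: fully open they stand 13 mm farther back than shut.
Start: joints at [-1.234, 0.22, 1.526, -0, 1.395, -0.126], TCP at [0.279, -0.559, 0.231] pointing down, gripper open.
Joint ranges: [-2.98, 2.98], [-0.91, 2.08], [0.09, 2.57], [-1.24, 4.39], [0.2, 2.65], [-2.68, 2.68]. Speed limits (rad/s): [2.57, 2.57, 3.01, 3.14, 3.14, 3.14].

### API

Orientations are given as [roll, pitch, yaw] about the fixed x, y, z axes, in that order (R = Rz(yaw) Ry(pitch) Rx(roll)).
In Python, from plant import movep, move_l, set_joints, gripper_to, hold, inverse_kinematics, observe, get_image, get_calibration, Unreachable, job_done gives the robot as it stands. Calls block until the motion is done:
- movep(position, orientation): joint-space move of the TCP to a pose.
- move_l(position, feed=0.15, rotation=None, max_force=None): straight line of the TCP; rotation=None keeps the orientation; feed is the mean speed in m/s. With max_force (N) it stops when the force on the tool has changed by that much, and returns True; else False.
- set_joints(angles): joint-space move.
- gripper_to(opening, f_grip=None): finger opening in m; f_grip is the grip in N (None keeps the last); returns when the fingers have stopped.
- hold(seconds).
- inverse_kinematics(position, orientation): joint angles nearest the present ones, or None.
- observe(): the state.
- get_image(name): name is "scene" or "top" or "wrist"; returns (picture, depth): 480x640x3 uint8, red, green, blue; 480x640 float32, m along the optical axis (not along the pixel's ray), 0 where there is no reading.
- get_calibration(name): a dict with "intrinsics" (3x3 intrinsics, pixels), "world_from_camera" (4x4, takes a point from camera to world coordinates). Camera axes: x right, y down, z forward; pixel columns grow to the right and rows downward; lengths in m; the calibration is good to about 2 mm. A picture is of the moment at which its call begins: read the wrist's pose just before it. get_calibration takes no time and is no camera call; for the wrist camera it gives the pose at the moment of the call.
A pose or a line that the arm cannot do raises Unreachable and nothing moves.
- job_done(): hands the job in; it is judged then, once.
The state is a dict: "time_s": time; "q": joint angles; "joint_velocities": joint speeds; "joint_torque": joint torques, N m; "eef_pos": TCP position; "tcp_rot": TCP orientation; "ft_force": force on the tool from outside, world axes, zero at the start; "torque": the same for the moment, N m; "opening": finger opening in m; "grasp_force": force on a finger pad.
Only numpy, scipy, OpenCV 4.12 (cv2) and the standard library are available. Lean on these libraries where they do the work, as an engineer would, in place of code of your own. Each camera call takes 0.05 s, during which the arm holds its last target. There are 200 camera calls.

## Working session

There is one attempt and no reset: what is moved stays moved. The work goes in short steps, each a Python script; the robot and the scene stay as the last script left them, time stands still between calls to the robot, and variables do not carry over. Pictures are saved under pics/ and viewed, at most 10 in all, crops included, and the job is handed in when it is done.

```bash
mkdir -p pics; ls
python3 - <<'E'
from plant import *
import cv2,numpy as np
for n in("scene","top"):
    im,d=get_image(n);cv2.imwrite(f"pics/{n}0.png",im[:,:,::-1]);np.savez(f"pics/{n}0.npz",im=im,d=d)
    c=get_calibration(n);print(n,np.round(c["intrinsics"],1).tolist(),np.round(c["world_from_camera"],3).tolist())
print(observe()["time_s"])
E
```

```text
pics
scene [[520.4, 0.0, 317.9], [0.0, 520.4, 237.3], [0.0, 0.0, 1.0]] [[-0.623, 0.453, -0.638, 1.139], [0.782, 0.385, -0.49, 0.487], [0.024, -0.804, -0.595, 0.649], [0.0, 0.0, 0.0, 1.0]]
top [[490.7, 0.0, 313.1], [0.0, 490.7, 244.0], [0.0, 0.0, 1.0]] [[-0.029, -0.99, 0.135, 0.396], [-0.999, 0.027, -0.02, 0.02], [0.016, -0.135, -0.991, 1.196], [0.0, 0.0, 0.0, 1.0]]
0.1
```

View pics/top0.png

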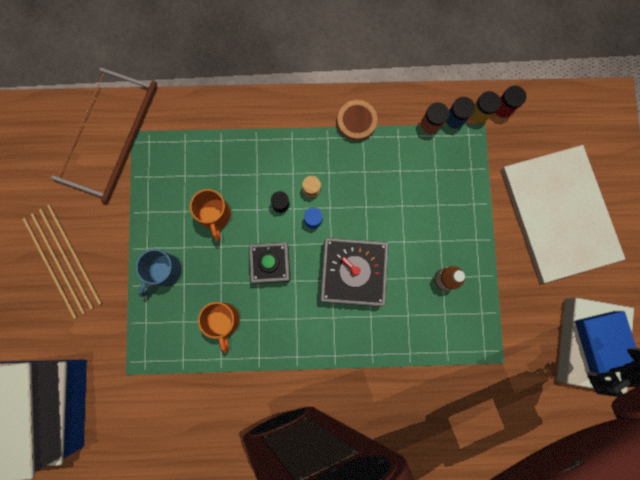

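View pics/scene0.png

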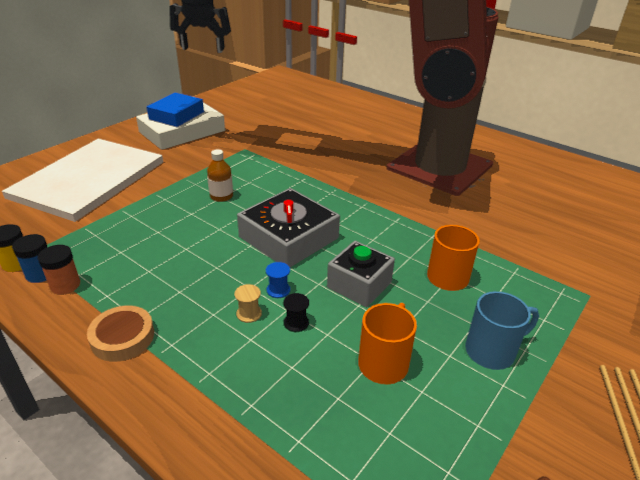

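The top view shows the red dial at about (355,271), its pointer towards the upper left at (343,261). It is the only red dial; the nearest distractors are the red jar at (512,98) and the reddish jar at (434,118). The green button is at (268,262) and is the only green button. The glue is at (452,278), the wooden spool at (312,186) with black and blue look-alikes at (280,202) and (313,217), and the blue mug at (155,268) with orange look-alikes at (209,208) and (218,322). In the scene view the dial is at (289,211) and the button at (362,255).

```bash
cat > h.py <<'E'
import cv2,numpy as np
from plant import *
def ray(n_or_c,uv):
    c=get_calibration(n_or_c) if isinstance(n_or_c,str) else n_or_c
    T=np.array(c["world_from_camera"]);K=np.array(c["intrinsics"])
    d=T[:3,:3]@np.linalg.inv(K)@np.array([uv[0],uv[1],1.]);return T[:3,3],d
def onz(c,uv,z):
    o,d=ray(c,uv);return o+d*(z-o[2])/d[2]
def tri(r1,r2):
    A=np.array([r1[1],-r2[1]]).T;s=np.linalg.lstsq(A,r2[0]-r1[0],rcond=None)[0]
    a=r1[0]+s[0]*r1[1];b=r2[0]+s[1]*r2[1];return (a+b)/2,np.linalg.norm(a-b)
def mask(im,col,box):
    h=cv2.cvtColor(im,cv2.COLOR_RGB2HSV);H,S,V=[h[:,:,i].astype(int) for i in range(3)]
    m={"red":((H<5)|(H>174))&(S>150)&(V>120),"green":(H>50)&(H<75)&(S>170)&(V>70),
       "dark":(V<60)}[col]
    o=np.zeros(m.shape,np.uint8);x0,y0,x1,y1=box;o[y0:y1,x0:x1]=m[y0:y1,x0:x1]
    return o
def biggest(m):
    n,l,s,c=cv2.connectedComponentsWithStats(m);k=1+np.argmax(s[1:,4]);return (l==k).astype(np.uint8),c[k],s[k]
E
python3 - <<'E'
from h import *
B={"top":dict(red=(320,238,390,306),green=(252,245,287,280)),"scene":dict(red=(268,193,312,230),green=(345,240,380,268))}
R={}
for n in B:
    z=np.load(f"pics/{n}0.npz");im=z["im"]
    for c in B[n]:
        m,ce,s=biggest(mask(im,c,B[n][c]));print(n,c,ce.round(1),s)
        R[n,c]=ray(n,ce)
        if n=="top": print(onz(n,ce,.088 if c=="red" else .082).round(4))
        # depth point
        T=np.array(get_calibration(n)["world_from_camera"]);v,u=np.nonzero(m);P=[]
        for a,b in zip(u,v):
            o,d=ray(n,(a,b));P.append(o+d*z["d"][b,a])
        P=np.array(P);print(" depth med",np.median(P,0).round(4),"zmax",np.percentile(P[:,2],95).round(4))
for c in("red","green"): print(c,tri(R["top",c],R["scene",c]))
# panel top corners of dialpod & other things
for name,uv,zz in [("c1",(325,239),.06),("c2",(388,242),.06),("c3",(385,305),.06),("c4",(321,301),.06),("b1",(250,244),.06),("b2",(287,243),.06),("b3",(289,281),.06),("b4",(251,283),.06),("glue",(459,276),.115),("mug",(156,267),.095),("spool",(312,185),.05)]:
    print(name,onz("top",uv,zz).round(3))
E
```

```text
top red [354.7 269.9] [348 265  12  10  61]
[ 0.4847 -0.0945  0.088 ]
 depth med [ 0.4845 -0.0948  0.0877] zmax 0.0914Traceback (most recent call last):
  File "<stdin>", line 7, in <module>
  File "h.py", line 19, in biggest
    n,l,s,c=cv2.connectedComponentsWithStats(m);k=1+np.argmax(s[1:,4]);return (l==k).astype(np.uint8),c[k],s[k]
                                                    ~~~~~~~~~^^^^^^^^^
    return _wrapfunc(a, 'argmax', axis=axis, out=out, **kwds)
    return bound(*args, **kwds)
ValueError: attempt to get argmax of an empty sequence
```

```bash
sed -i 's/(H>50)&(H<75)&(S>170)&(V>70)/(H>50)\&(H<85)\&(S>185)\&(V>90)/' h.py
python3 - <<'E'
from h import *
z=np.load("pics/top0.npz");print(cv2.cvtColor(z["im"],cv2.COLOR_RGB2HSV)[262,262:275].tolist(), cv2.cvtColor(z["im"],cv2.COLOR_RGB2HSV)[300,262].tolist())
print(onz("top",(268,262),.082).round(3))
o=observe();print(o["tcp_rot"])
yaw=0.0
gripper_to(0.0)
movep([0.44,-0.03,0.36],[np.pi,0,yaw])
o=observe();print(o["eef_pos"],o["tcp_rot"],o["time_s"],o["q"])
c=get_calibration("wrist");im,d=get_image("wrist")
np.savez("pics/w1.npz",im=im,d=d,K=c["intrinsics"],T=c["world_from_camera"]);cv2.imwrite("pics/w1.png",im[:,:,::-1])
print(np.round(c["world_from_camera"],3))
E
```

```text
[[65, 153, 118], [65, 146, 140], [64, 143, 144], [65, 137, 145], [65, 139, 147], [66, 140, 148], [65, 135, 151], [65, 133, 153], [64, 134, 152], [65, 130, 157], [64, 132, 155], [65, 133, 150], [65, 136, 126]] [68, 103, 116]
[0.509 0.102 0.082]
[-3.13983794e+00 -2.24100296e-04  4.62771742e-01]
[ 0.44007136 -0.03053615  0.35978514] [ 3.14146476e+00  3.35278650e-04 -6.39175101e-04] 2.9083 [-2.48254949e-01 -2.85395946e-01  1.78328666e+00 -2.06719088e-04
  1.64399564e+00  1.32316544e+00]
[[-0.002 -0.965 -0.262  0.507]
 [-1.     0.002  0.001 -0.032]
 [-0.     0.262 -0.965  0.502]
 [ 0.     0.     0.     1.   ]]
```

View pics/w1.png

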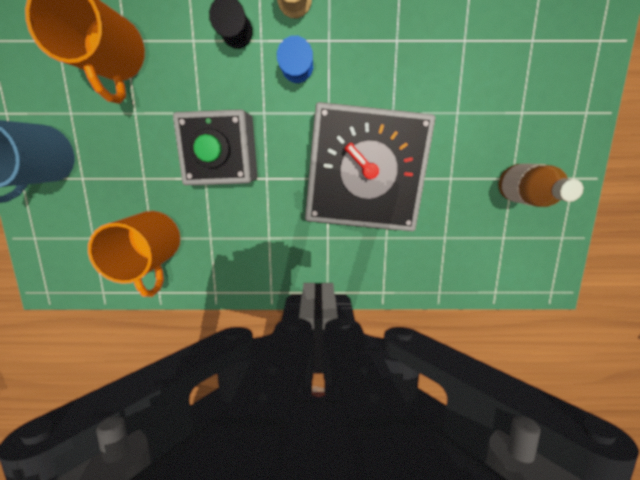

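Close view (the check crop): the dial hub is at (370,171), the pointer tip at (348,146), and the button at (207,148). The dialpod's top corners are (317,105), (433,116), (415,229) and (306,219). This matches the description.

```bash
sed -i 's/(S>185)&(V>90)/(S>125)\&(V>100)/' h.py
python3 - <<'E'
from h import *
w=np.load("pics/w1.npz");im=w["im"];c=dict(intrinsics=w["K"],world_from_camera=w["T"])
t=np.load("pics/top0.npz")["im"]
# panel corners -> centre, yaw
C=np.array([onz(c,p,.06)[:2] for p in [(317,105),(433,116),(415,229),(306,219)]])
print("pod",C.round(4).tolist(),C.mean(0).round(4),"sides",np.linalg.norm(C-np.roll(C,1,0),axis=1).round(3))
e=(C[0]-C[3]+C[1]-C[2]);print("pod +x yaw",np.arctan2(e[1],e[0]).round(3))
CB=np.array([onz(c,p,.06)[:2] for p in [(175,113),(247,111),(255,184),(182,187)]]);print("start pod",CB.mean(0).round(4))
m,ce,s=biggest(mask(im,"red",(330,130,390,195)));print("red",ce,s)
h=cv2.cvtColor(im,cv2.COLOR_RGB2HSV)
# hub circle from hub area (right-lower end)
v,u=np.nonzero(m);P=np.array([onz(c,(a,b),.088)[:2] for a,b in zip(u,v)])
mu=P.mean(0);ev,V=np.linalg.eigh(np.cov((P-mu).T));print("axis",V[:,1].round(3),"extent",np.ptp((P-mu)@V,axis=0).round(4),"mean",mu.round(4))
g,cg,sg=biggest(mask(im,"green",(185,125,232,170)));gt,ct,st=biggest(mask(t,"green",(258,250,280,273)))
print("green",cg,sg,ct,st,onz(c,cg,.082).round(4),onz("top",ct,.082).round(4),[x for x in tri(ray(c,cg),ray("top",ct))])
print("hub tri",tri(ray(c,(370,171)),ray("top",(355.3,271))), onz(c,(370,171),.088).round(4), onz(c,(348,146),.088).round(4))
# fingertip size
d=w["d"];row=d[286:300:4,295:345];K=w["K"]
for r in (285,290,300): 
  xs=[x for x in range(290,350) if 0<d[r,x]<.3]; 
  if xs: print(r,xs[0],xs[-1],d[r,xs[len(xs)//2]],"w",(xs[-1]-xs[0]+1)*d[r,xs[len(xs)//2]]/K[0,0])
cv2.imwrite("pics/w1c.png",cv2.resize(im[90:330,160:460,::-1],None,fx=2.5,fy=2.5,interpolation=cv2.INTER_CUBIC))
E
```

```text
pod [[0.5637, -0.0305], [0.5508, -0.1737], [0.408, -0.162], [0.4219, -0.0155]] [ 0.4861 -0.0954] sides [0.143 0.144 0.143 0.147]
pod +x yaw -0.093
start pod [0.5111 0.099 ]
red [364.90909091 165.96727273] [345 143  33  36 275]
axis [0.689 0.724] extent [0.0173 0.0509] mean [ 0.4918 -0.088 ]
green [206.50430293 147.39759036] [193 134  28  28 581] [267.98529412 261.04411765] [262 255  13  13 136] [0.5137 0.1022 0.082 ] [0.5108 0.1018 0.082 ] [array([0.51240751, 0.10242577, 0.0797636 ]), np.float64(0.0028126163143220853)]
hub tri (array([ 0.48443418, -0.09881433,  0.05826405]), np.float64(0.00011231647011158623)) [ 0.4859 -0.0943  0.088 ] [ 0.5149 -0.0671  0.088 ]
285 303 332 0.14529432 w 0.01295513042761078
290 302 333 0.13945119 w 0.01326307159249793
300 290 349 0.12906285 w 0.023015710560738336
```

View pics/w1c.png

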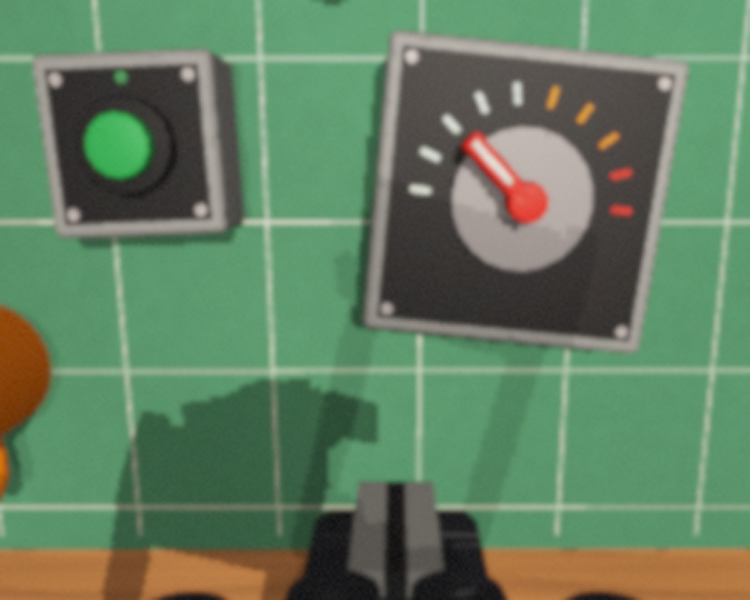

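The crop confirms the choice: one red dial with its pointer at the third tick, and one green button in a black collar. Next I go down behind the pointer and push it along the arc, stopping short of the fifth click.

```bash
cat >> h.py <<'E'
A=np.array([.486,-.0955]);YAW=-.093
Rz=np.array([[np.cos(YAW),-np.sin(YAW)],[np.sin(YAW),np.cos(YAW)]])
def pose(th,off,z,r=.031):
    p=Rz@[np.sin(th),np.cos(th)];t=Rz@[np.cos(th),-np.sin(th)]
    return [*(A+r*p-off*t),z],[np.pi,0,np.arctan2(-t[1],-t[0])]
E
python3 - <<'E'
from h import *
P,R=pose(.698,.025,.15);movep(P,R)
P,R=pose(.698,.025,.075)
if move_l(P,feed=.06,max_force=5): print("hit going down",observe()["eef_pos"],observe()["ft_force"]);raise SystemExit
P,R=pose(.698,.017,.075);move_l(P,feed=.03,max_force=12)
f0=observe()["ft_force"]
for th in np.append(np.arange(.78,2.03,.08),2.05):
    P,R=pose(th,.016,.075);s=move_l(P,feed=.03,rotation=R,max_force=15)
    o=observe();print(round(th,2),s,(np.array(o["ft_force"])-f0).round(1),round(o["time_s"],1))
    if s: break
E
```

```text
0.78 False [-1.7  0.9  1. ] 7.1
0.86 False [-0.5  0.4  0.7] 7.3
0.94 False [-0.9 -0.4  0.7] 7.6
1.02 False [-0.4 -1.6  0.7] 7.8
1.1 False [-3.2  1.6  1.5] 8.1
1.18 False [-0.1  0.1  0.6] 8.3
1.26 False [-0.9  0.1  0.3] 8.6
1.34 False [ 0.1 -0.1  0.3] 8.8
1.42 False [-1.3  1.5  2.8] 9.1
1.5 False [-0.4  0.7  0.4] 9.3
1.58 False [-0.8  0.4  1. ] 9.6
1.66 False [0.3 0.5 1.3] 9.8
1.74 False [-0.3  0.2  1.2] 10.1
1.82 False [0.8 2.6 0.7] 10.3
1.9 False [-0.5  0.1  0. ] 10.6
1.98 False [-0.3  0.3  1.7] 10.8
2.05 False [0.1 0.1 0.7] 11.1
```

Run:
```python
from h import *
P,R=pose(2.05,.026,.075);move_l(P,feed=.05)
P[2]=.16;move_l(P,feed=.15)
movep([0.42,-0.06,0.32],[np.pi,0,0])
c=get_calibration("wrist");im,d=get_image("wrist")
m,ce,s=biggest(mask(im,"red",(250,60,480,260)))
print(ce,s,observe()["time_s"])
v,u=np.nonzero(m);P=np.array([onz(c,(a,b),.088)[:2] for a,b in zip(u,v)])-A
far=P[np.linalg.norm(P,axis=1)>.025].mean(0);q=Rz.T@far;print("dial angle",np.arctan2(q[0],q[1]),np.linalg.norm(far))
x,y=map(int,ce);x0=max(0,x-230);y0=max(0,y-120)
g,cg,sg=biggest(mask(im,"green",(100,60,x-60,200)));print("button",cg,sg,onz(c,cg,.082))
cv2.imwrite("pics/w2.png",cv2.resize(im[y0:y0+260,x0:x0+340,::-1],None,fx=2,fy=2))
```

```text
[353.02446483 147.75535168] [341 118  33  45 327] 13.1417
dial angle 1.9752488421980772 0.03439726318124004
button [165.41666667 126.49731183] [151 111  30  32 744] [0.51360046 0.10201649 0.082     ]
```

View pics/w2.png

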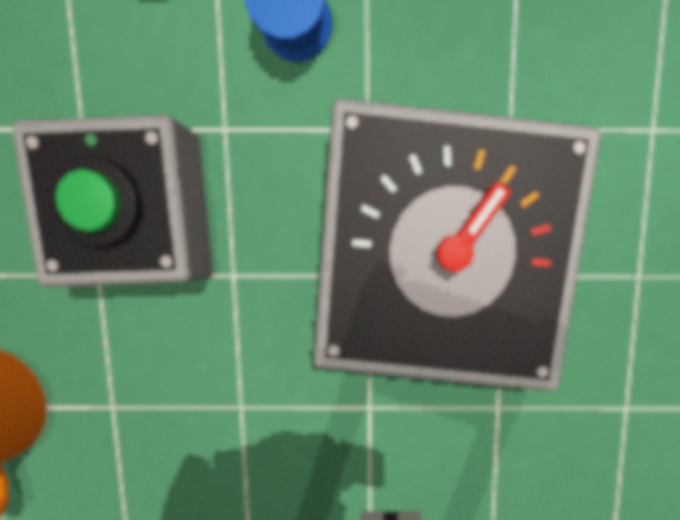

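The pointer lies over the second orange tick, the seventh stop (120°). The tick from the panel centre and the bar from the hub have the same slope. My numeric angle of 1.975 depends on the assumed axis, so I'll check it with the bar's own direction.

Run:
```python
from h import *
def bar(c,im,box):
    m,_,_=biggest(mask(im,"red",box))
    m=cv2.morphologyEx(m,cv2.MORPH_CLOSE,np.ones((5,5),np.uint8))
    v,u=np.nonzero(m);P=np.array([onz(c,(a,b),.088)[:2] for a,b in zip(u,v)])
    l=cv2.fitLine(P.astype(np.float32),cv2.DIST_L2,0,1e-4,1e-4).ravel();return np.degrees(np.arctan2(l[1],l[0]))
w=np.load("pics/w1.npz");a=bar(dict(intrinsics=w["K"],world_from_camera=w["T"]),w["im"],(330,130,390,195))
c=get_calibration("wrist");im,_=get_image("wrist");b=bar(c,im,(320,90,400,180))
f=lambda x,y:(123+x/2,27+y/2)
C=np.array([onz(c,f(*p),.06)[:2] for p in [(335,101),(598,130),(555,387),(318,366)]]);e=C[0]-C[3]+C[1]-C[2]
print("before",a,"after",b,"turned",a-b,"pod yaw",np.degrees(np.arctan2(e[1],e[0])),"centre",C.mean(0))
cen=C.mean(0)
for p in [(480,159),(508,174),(530,199)]:
    d=onz(c,f(*p),.06)[:2]-cen;print("tick",np.degrees(np.arctan2(d[1],d[0])))
```

```text
before 46.281395 after -29.89349 turned 76.17488 pod yaw -5.443959116398044 centre [ 0.48587962 -0.09591769]
tick -16.338873562517925
tick -35.8726668110407
tick -56.27508642125118
```

Run:
```python
from h import *
movep([0.425,-0.0955,0.25],[np.pi,0,0])
c=get_calibration("wrist");im,_=get_image("wrist");o=observe()
m,ce,s=biggest(mask(im,"red",(200,20,440,270)));x,y,w,h=s[:4];print(s,o["time_s"])
hsv=cv2.cvtColor(im,cv2.COLOR_RGB2HSV)
hull=cv2.fillConvexPoly(np.zeros(m.shape,np.uint8),cv2.convexHull(cv2.findNonZero(m)),1)
hull=cv2.erode(hull,np.ones((3,3),np.uint8))
wm=(hull>0)&(hsv[:,:,1]<110)&(hsv[:,:,2]>150);wm,_,ws=biggest(wm.astype(np.uint8));print("white",ws)
v,u=np.nonzero(wm);P=np.array([onz(c,(a,b),.088)[:2] for a,b in zip(u,v)])
l=cv2.fitLine(P.astype(np.float32),cv2.DIST_L2,0,1e-4,1e-4).ravel();print(np.degrees(np.arctan2(l[1],l[0])),P.mean(0),"dist",np.linalg.norm(P.mean(0)-A))
cv2.imwrite("pics/w3.png",cv2.resize(im[y-50:y+h+110,x-110:x+w+110,::-1],None,fx=2,fy=2))
```

```text
[308 115  43  55 513] 13.65
white [325 119  22  28 179]
-35.975216 [ 0.50782869 -0.11119159] dist 0.026883410768229962
```

View pics/w3.png

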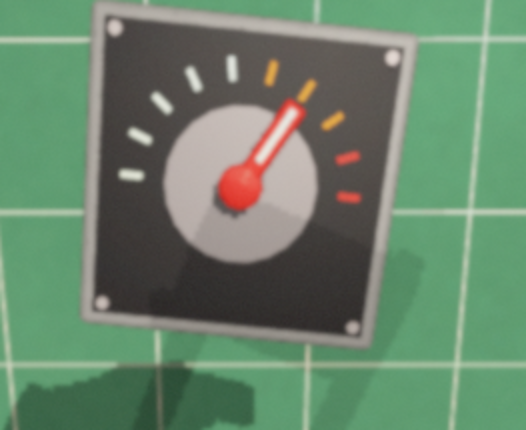

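The white line reads −36.0°, the same as the tick for stop seven at −35.9°, so the dial is four clicks on. Now I press the button.

Run:
```python
from h import *
B=[.5125,.102]
movep([*B,.2],[np.pi,0,0])
move_l([*B,.092],feed=.1)
s=move_l([*B,.068],feed=.015,max_force=9)
o=observe();print(s,o["eef_pos"],o["ft_force"]);hold(.3);print(observe()["ft_force"],observe()["eef_pos"])
move_l([*B,.2],feed=.1)
movep([.40,0,.38],[np.pi,0,0]);hold(.3)
im,_=get_image("top");cv2.imwrite("pics/top1.png",im[:,:,::-1])
im,_=get_image("wrist");cv2.imwrite("pics/w4.png",im[:,:,::-1]);print(observe()["time_s"])
```

```text
True [0.5124895  0.10199339 0.07603716] [-1.59945244  0.1720933   4.60449873]
[-0.66226666 -0.67298805  5.96282447] [0.51251142 0.10200854 0.07604862]
19.8667
```

View pics/w4.png

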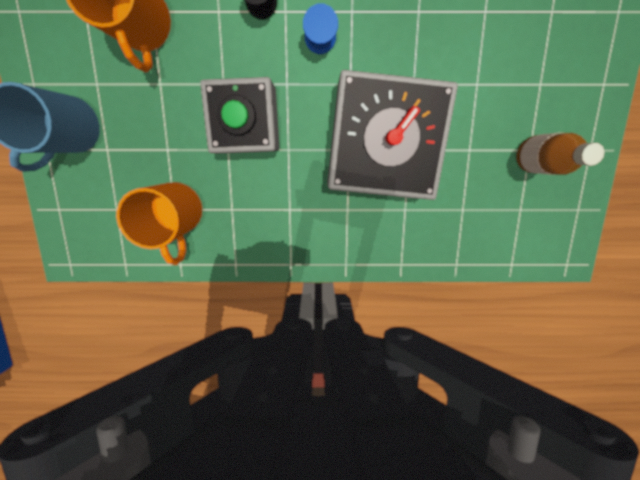

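The dial is on the seventh stop, the button is up, and the loose things are where they were. I'll press once more, a little firmer, to be sure it goes fully down; the dial is right, so this does no harm.

Run:
```python
from h import *
B=[.5125,.102]
movep([*B,.2],[np.pi,0,0]);move_l([*B,.09],feed=.1);print(observe()["ft_force"])
s=move_l([*B,.070],feed=.015,max_force=18);hold(.2)
o=observe();print(s,o["eef_pos"],o["ft_force"])
move_l([*B,.2],feed=.1);movep([.40,0,.38],[np.pi,0,0]);hold(.5)
print(observe()["time_s"]);print(job_done())
```

```text
[0.60461331 0.25801439 0.13176223]
True [0.51254022 0.1020075  0.07601009] [-1.96658175 -1.52110629  8.34402056]
26.0333
the job is handed in; nothing more can be done
None
```

The job is handed in: the dial was pushed exactly four clicks clockwise, checked by camera against its tick. The start button was then pressed to its hard stop twice, the second time to be sure. A picture after the first press showed it up again with the glue bottle and mug in place; the spool was out of that view and nowhere near the arm's path.

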